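# Release the ratchet hold-down from a glued-up panel

## Robot

A 7-joint arm with a two-finger parallel gripper is mounted at the origin on the work surface. World frame = base frame: x ahead of the robot, y to its left, z up, the work surface at z = 0. Lengths are in m, angles in rad, forces in N, time in s.
With the tool pointing down it reaches from about 0.425 to 0.95 m from the base axis. Payload 4.7 kg.
Tool frame: the origin (TCP) lies between the finger pads; the fingertips stand 25 mm ahead of it and the grasp point (between the pads) lies 6 mm ahead of it; x points along the fingers, z is the direction in which the jaws open and shut, and the axes are right-handed (so a half turn about x gives the same grasp; the last joint's range is limited). The gripper opens to 85 mm and grips with 20 to 120 N. Pads are 22 mm wide; open, the fingers measure 114 mm over their backs; the gripper's body (76 mm by 85 mm) begins 54 mm behind the grasp point. The pads swing forward as they close: fully open they stand 13 mm farther back than shut.
Start: joints at [1.236, 0.469, -0.049, 1.532, 0.024, 1.141, -0.082], TCP at [0.203, -0.644, 0.256] pointing down, gripper open.
Joint ranges: [-2.59, 2.59], [-0.33, 1.99], [-1.39, 1.29], [0.1, 2.45], [-1.04, 4.18], [0.21, 1.99], [-2.66, 2.66]. Speed limits (rad/s): [2.57, 2.57, 3.14, 3.14, 3.14, 3.14, 3.14].

## Interface

Orientations are given as a 3x3 rotation matrix whose columns are the frame's x, y, z axes.
In Python, from rig import * gives the robot as it stands. Calls block until the motion is done:
- movep(position, orientation): joint-space move of the TCP to a pose.
- move_l(position, attitude=None, feed=0.15, until_force=None): straight line of the TCP; attitude=None keeps the orientation; feed is the mean speed in m/s. With until_force (N) it stops when the force on the tool has changed by that much, and returns True; else False.
- move_joints(angles): joint-space move.
- command_gripper(opening, newtons=None): finger opening in m; newtons is the grip in N (None keeps the last); returns when the fingers have stopped.
- sleep(seconds).
- inverse_kinematics(position, orientation): joint angles nearest the present ones, or None.
- sense(): the state.
- camera(name): name is "side" or "top"; returns (picture, depth): 384x512x3 uint8, red, green, blue; 384x512 float32, m along the optical axis (not along the pixel's ray), 0 where there is no reading.
- camera_params(name): a dict with "K" (3x3 intrinsics, pixels), "position" and "rotation" of the camera in the world. Camera axes: x right, y down, z forward; pixel columns grow to the right and rows downward; lengths in m; the calibration is good to about 2 mm. A picture is of the moment at which its call begins. camera_params takes no time and is no camera call.
A pose or a line that the arm cannot do raises Unreachable and nothing moves.
- finish_job(): hands the job in, once; it reports no verdict.
The state is a dict: "time_s": time; "joint_pos": joint angles; "qd": joint speeds; "joint_efforts": joint torques, N m; "position": TCP position; "tcp_rot": TCP orientation; "wrist_force": force on the tool from outside, world axes, zero at the start; "ft_torque": the same for the moment, N m; "finger_gap": finger opening in m.
Only numpy, scipy, OpenCV 4.12 (cv2) and the standard library are available. Lean on these libraries where they do the work, as an engineer would, in place of code of your own. Each camera call takes 0.05 s, during which the arm holds its last target.

## Task

The glue has set, so open the ratchet hold-down clamp on the wooden panel: press the red thumb latch down onto the handle so that its pawl comes free, and keep it pressed while you push the raised lever down past all its teeth until it lies on its rest, the foot well clear of the panel; then let go so that the latch springs back. It takes only fingertips: do not raise the lever, and leave the panel and the loose things around it where they are.

Things in the scene. Friction and masses are not known exactly. Their poses are not given: they have to be found in the camera images.
- clamp: Ratchet hold-down clamp bolted to the bench: red foot plate 210 x 90 x 8 mm; on it an upright steel toothed quadrant, 16 mm wide at its rim, carries the lever's pivot. Origin on the bench straight below the pivot. Its x axis points from the pivot to the foot and panel, y is parallel to the pivot pin, z up. The handle sticks out to the clamp's -x side.
- pivot (a point): Centre of the lever's pivot pin, 100 mm above the bench; axes as clamp. All points of the lever move on circles about the clamp's y axis through this point.
- lever (a joint): Lever angle (rad). At 0 the handle rises 0.35 rad above level; growing values lower it and raise the foot. Starts near 0.05 (foot sprung on the panel, 25 N), rests at a stop at 0.55, 0.2 rad below level. Teeth hold it at 0.05, 0.135, 0.22, 0.305 while the pawl is in; none beyond 0.33. With the pawl free it stays where left and takes about 10 N at the thumb pad to move.
- latch (a joint): Angle of the red thumb latch to the lever (rad): 0 released, standing 0.22 rad off the lever; 0.22 pressed, parallel to it; pawl free above 0.16. Its pin is 175 mm out from the pivot, 22 mm above the lever's centre line; pad centre 95 mm further out along the latch and 5 mm above its line, so the pad drops 21 mm. Spring: 2.3 N at the pad to start, 4.5 N at full press.
- latch_pad (a point): Centre of the top face of the red thumb pad at the latch's outer end, above the handle, about 270 mm from the pivot; moves with latch and lever. Pad 60 mm along the lever x 32 mm wide, with a 5 mm lip across its outer end only. About 220 mm above the bench at the start, 73 mm at the end of the push. The pad face leans 0.15 rad from the point's z.
- lever_end (a point): Outer end of the lever's handle, on its centre line, 325 mm from the pivot. Two-bar dark steel lever 28 mm wide; black rubber handle 26 mm across, from 215 to 325 mm from the pivot.
- foot_pad (a point): Centre of the underside of the black rubber foot (34 mm across) that presses on the panel 150 mm from the pivot; it rises about 75 mm when the lever lies on its rest.
- panel_edge (a point): Middle of the panel's long upper edge nearest the clamp. Glued-up panel of four pale wooden strips, 220 x 320 x 22 mm, 1.1 kg, lying loose on the bench under the foot; its 220 mm run from this edge along the clamp's +x. Leave it in place.
- glue_mid (a point): Centre of a yellow glue bottle with orange cap, 58 mm across, 140 mm high, standing on the bench. Leave it alone.
- offcut_mid (a point): Centre of a wooden offcut 95 x 45 x 22 mm lying on the bench. Leave it alone.
- f_clamp_mid (a point): Middle of the bar of a small steel F-clamp with wooden handle lying flat, about 215 x 100 x 28 mm. Leave it alone.

How it is judged:
On the way, in this order (a step that is already met when the one before it is completed fails the run):
1. the latch is pressed, the pawl out of the teeth, with the lever still up among its teeth (value of joint latch above 0.17 rad and value of joint lever below 0.3 rad), for 0.05 s.
2. the lever is pushed down past its teeth onto its rest (value of joint lever above 0.52 rad), for 0.1 s.
At the end, for the whole second after the job is handed in: The lever lies still on its rest (joint above 0.51 of 0.55), the latch has sprung back (below 0.03), the foot is more than 48 mm above the panel; the panel is within 15 mm, the glue bottle, offcut and F-clamp within 30 mm of where they were (value of joint lever above 0.51 rad and velocity of joint lever below 0.05 rad/s and value of joint latch below 0.03 rad and height (world z) of foot_pad above 0.07 m and distance of panel_edge from where it was at the start of the episode below 0.015 m and distance of each of glue_mid, offcut_mid, f_clamp_mid from where it was at the start of the episode below 0.03 m); the robot touches nothing.
It fails at once if the lever is lifted (the clamp is tightened by another tooth) (value of joint lever below -0.01 rad).
It fails at once if the panel is shifted or lifted (distance of panel_edge from where it was at the start of the episode above 0.02 m).
It fails at once if a loose thing is lifted, carried or knocked away (distance of any of glue_mid, offcut_mid, f_clamp_mid from where it was at the start of the episode above 0.04 m).
It also fails if it takes over 32 s, if anything falls off the work surface, if the arm or the gripper's body presses on something with over 40 N, if the wrist force passes 120 N, or if a joint passes its speed limit or range.

## Working session

There is one attempt and no reset: what is moved stays moved. The work goes in short steps, each a Python script; the robot and the scene stay as the last script left them, time stands still between calls to the robot, and variables do not carry over. Pictures are saved under pics/ and viewed, and the job is handed in when it is done.

```bash
mkdir -p pics; python3 - <<'E'
from rig import *
import numpy as np,cv2
for n in("side","top"):
    p,d=camera(n); cv2.imwrite(f"pics/{n}0.png",cv2.cvtColor(p,cv2.COLOR_RGB2BGR)); np.savez(f"{n}0.npz",p=p,d=d)
    print(n,camera_params(n))
s=sense();print(s["time_s"],s["position"],s["tcp_rot"],s["finger_gap"])
E
```

```text
side {'K': array([[348.05603506,   0.        , 263.5604815 ],
       [  0.        , 348.05603506, 188.56114601],
       [  0.        ,   0.        ,   1.        ]]), 'position': array([0.45523379, 0.6017851 , 0.54726394]), 'rotation': array([[-0.9815114 , -0.1018685 ,  0.16204375],
       [-0.19138694,  0.53352874, -0.82384351],
       [-0.0025313 , -0.83962485, -0.54316084]])}
top {'K': array([[433.69574417,   0.        , 245.32801613],
       [  0.        , 433.69574417, 187.86425643],
       [  0.        ,   0.        ,   1.        ]]), 'position': array([0.46125375, 0.04212019, 1.22088216]), 'rotation': array([[ 0.00730704, -0.99247928,  0.12219445],
       [-0.99981828, -0.00940276, -0.01658284],
       [ 0.01760709, -0.12205108, -0.99236764]])}
0.1 [ 0.20309079 -0.64322238  0.25535842] [[-5.81217015e-04  9.53590332e-01  3.01106526e-01]
 [ 1.67656986e-03  3.01107083e-01 -9.53588860e-01]
 [-9.99998426e-01 -4.94159444e-05 -1.77376937e-03]] 0.08521731165860252
```

View pics/side0.png

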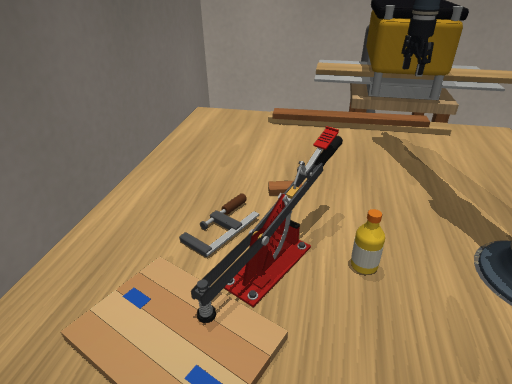

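View pics/top0.png

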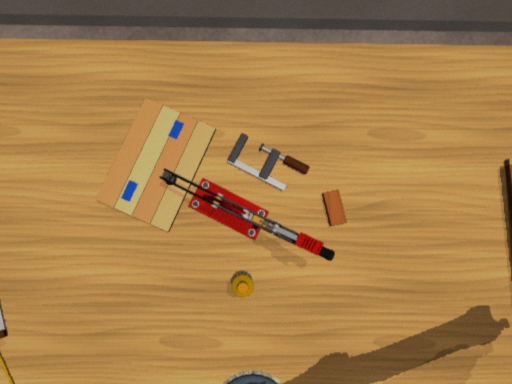

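The side view shows the red pad at about (326,138), the handle end at (337,147) and the foot at (206,312). In the top view the pad is at about (312,244), the red plate is centred near (230,208), and the bottle is at (242,285). Next I'll measure these in 3D.

```bash
cat > h.py <<'E'
import numpy as np,cv2
from rig import camera_params
def cloud(n,d):
    c=camera_params(n);K=c["K"];v,u=np.mgrid[:384,:512]
    P=np.stack([(u-K[0,2])/K[0,0]*d,(v-K[1,2])/K[1,1]*d,d],-1)
    return P@c["rotation"].T+c["position"]
def red(p):
    h=cv2.cvtColor(p,cv2.COLOR_RGB2HSV);return ((h[...,0]<5)|(h[...,0]>174))&(h[...,1]>190)&(h[...,2]>50)
E
python3 - <<'E'
from h import *
np.set_printoptions(precision=4,suppress=True)
for n in("top","side"):
    z=np.load(n+"0.npz");p,d=z["p"],z["d"];P=cloud(n,d);r=red(p)&(d>0)
    Q=P[r]; 
    pl=Q[(Q[:,2]<.016)&(Q[:,2]>0)]
    rc=cv2.minAreaRect((pl[:,:2]*1000).astype(np.float32)); print(n,"plate",rc,len(pl),pl[:,2].mean())
    pad=Q[Q[:,2]>.18]; print("pad",len(pad),pad.mean(0),np.median(pad,0),pad.min(0),pad.max(0))
    rc=cv2.minAreaRect((pad[:,:2]*1000).astype(np.float32)); print(rc)
    m=pad.mean(0);U,S,V=np.linalg.svd(pad-m);print(V,S)
    # high dark parts along lever
    roi=P[(d>0)&(P[...,2]>.03)&(P[...,2]<.3)&(np.hypot(P[...,0]-.43,P[...,1]+.03)<.4)]
    print(len(roi))
    # other things
    h=cv2.cvtColor(p,cv2.COLOR_RGB2HSV)
    y=(h[...,0]>20)&(h[...,0]<32)&(h[...,1]>200)&(P[...,2]>.04)&(d>0);print("bottle",np.median(P[y],0),y.sum())
E
```

```text
top plate ((552.2188720703125, 69.92803955078125), (206.58059692382812, 86.86515808105469), 63.49641418457031) 1220 0.00933364331050535
pad 327 [ 0.4574 -0.1205  0.2246] [ 0.4582 -0.1208  0.2248] [ 0.4341 -0.1486  0.1975] [ 0.4812 -0.0902  0.2407]
((456.0993957519531, -123.51020812988281), (63.53606414794922, 29.698640823364258), 63.688175201416016)
[[-0.4148 -0.8256  0.3825]
 [ 0.8966 -0.4426  0.017 ]
 [ 0.1552  0.35    0.9238]] [0.3127 0.1516 0.0529]
2437
bottle [0.3551 0.0302 0.0981] 269
side plate ((545.9727172851562, 75.55191040039062), (207.71011352539062, 75.8432846069336), 63.347408294677734) 1744 0.009898104431530969
pad 263 [ 0.4557 -0.1178  0.2238] [ 0.4556 -0.1167  0.2237] [ 0.4329 -0.1655  0.1921] [ 0.4807 -0.0894  0.2393]
((451.508056640625, -127.67549133300781), (78.21435546875, 30.962135314941406), 62.60791015625)
[[-0.3953 -0.8428  0.3654]
 [ 0.9055 -0.4243  0.001 ]
 [-0.1542 -0.3312 -0.9309]] [0.3158 0.1502 0.0595]
6808
bottle [ 0.1844 -1.1714  0.2125] 3923
```

```bash
cat >> h.py <<'E'
YAW=np.deg2rad(63.5); U=-np.array([np.cos(YAW),np.sin(YAW),0]); Z=np.array([0,0,1.]); L=np.cross(Z,U)
PIV=np.array([.4572,-.1208,0])-.2406*U; PIV[2]=.100
def vec(a): return np.cos(a)*U+np.sin(a)*Z
def nrm(a): return -np.sin(a)*U+np.cos(a)*Z
def pad(q,l):
    a=.35-q; b=a+.22-l
    return PIV+.175*vec(a)+.022*nrm(a)+.095*vec(b)+.005*nrm(b)
LEAN=.08
def att(q,flip):  # tool x = -normal of lever (leaning LEAN toward the face normal)
    n=nrm(.35-q-LEAN); x=-n
    if flip<2: z=L*(1,-1)[flip]
    else: z=np.cross(n,L)*(1,-1)[flip-2]
    return np.stack([x,np.cross(z,x),z],1)
def tcp(q,l,flip,up=0.):
    R=att(q,flip); return pad(q,l)-R[:,0]*(.025+up),R
E
python3 - <<'E'
from rig import *
from h import *
np.set_printoptions(precision=3,suppress=True)
print(PIV,pad(.05,0),pad(.55,.22),pad(.55,.22)-pad(.55,0))
for f in range(4):
    print(f)
    for q,l,up in((.05,0,.1),(.05,0,.0),(.05,.22,0),(.3,.22,0),(.55,.22,0),(.55,.0,.08)):
        p,R=tcp(q,l,f,up); print(inverse_kinematics(p,R))
E
```

```text
[0.565 0.095 0.1  ] [ 0.457 -0.121  0.224] [ 0.444 -0.147  0.073] [ 0.     0.001 -0.021]
0
[ 0.559  0.159 -0.629  1.8    0.291  1.337 -0.617]
[ 0.535  0.232 -0.573  1.951  0.353  1.128 -0.67 ]
[ 0.535  0.247 -0.556  1.98   0.369  1.085 -0.673]
[ 0.676  0.286 -0.503  2.086  0.15   0.801 -0.376]
[ 0.833  0.421 -0.512  2.154 -0.138  0.591  0.013]
[ 0.909  0.257 -0.518  2.071 -0.206  0.84   0.08 ]
1
[ 0.977  0.288 -1.175  1.784  0.444  1.407  2.369]
[ 0.977  0.404 -1.169  1.932  0.577  1.25   2.249]
[ 0.988  0.429 -1.169  1.96   0.611  1.222  2.229]
[ 1.169  0.499 -1.167  2.064  0.544  0.93   2.389]
[-0.296  0.525  0.914  2.214 -0.955  0.889 -2.313]
[-0.439  0.369  1.124  2.136 -0.722  1.038 -2.496]
2
[ 0.669  0.178 -0.76   1.795  0.318  1.347  0.927]
[ 0.664  0.259 -0.731  1.945  0.399  1.148  0.856]
[ 0.669  0.276 -0.72   1.974  0.42   1.107  0.849]
[ 0.861  0.329 -0.729  2.077  0.258  0.823  1.091]
[ 1.006  0.475 -0.732  2.146  0.059  0.595  1.397]
[ 1.123  0.307 -0.779  2.061 -0.088  0.835  1.537]
3
[ 0.49   0.149 -0.549  1.803  0.276  1.331 -2.174]
[ 0.431  0.215 -0.451  1.957  0.322  1.116 -2.21 ]
[ 0.42   0.229 -0.42   1.986  0.332  1.07  -2.207]
[ 0.452  0.256 -0.24   2.098  0.044  0.788 -1.844]
[ 0.604  0.383 -0.233  2.167 -0.342  0.608 -1.362]
[ 0.642  0.225 -0.208  2.085 -0.312  0.854 -1.386]
```

```bash
python3 - <<'E'
from rig import *
from h import *
np.set_printoptions(precision=4,suppress=True)
s=sense();p=s["position"].copy() if hasattr(s["position"],"copy") else s["position"]
p=np.array(p);p[2]=.40;move_l(p,feed=.25)
command_gripper(0.0,40)
a,R=tcp(.05,0,0,.10);movep(a,R)
a,R=tcp(.05,0,0,.025);move_l(a,feed=.12)
s=sense();print(s["time_s"],s["position"],a,s["wrist_force"],s["finger_gap"])
for n in("side","top"):
    p,d=camera(n); cv2.imwrite(f"pics/{n}1.png",cv2.cvtColor(p,cv2.COLOR_RGB2BGR)[40:300,150:410].repeat(2,0).repeat(2,1))
E
```

```text
4.55 [ 0.4626 -0.111   0.2736] [ 0.4621 -0.1111  0.2731] [-0.3567 -0.0137 -0.2913] -0.00029329840334362537
```

```bash
python3 -c "
import cv2,numpy as np
cv2.imwrite('pics/c1.png',np.hstack([cv2.resize(cv2.imread(f'pics/{n}1.png'),(400,400)) for n in('side','top')]))"
```

```text
(no output)
```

View pics/c1.png

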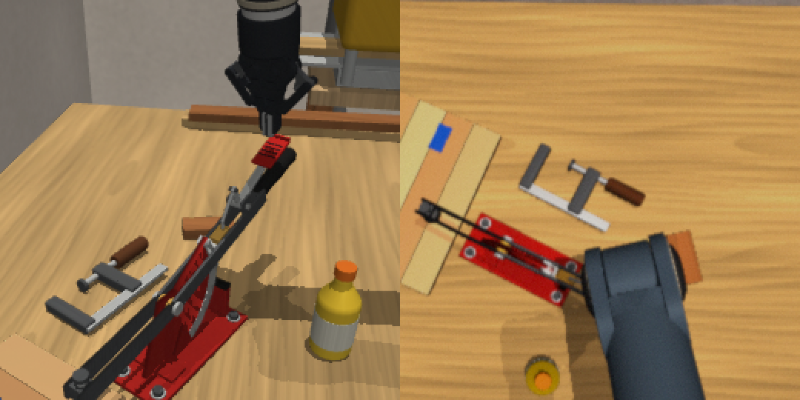

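In the side view (left) the closed tips at about (268,130) sit just above the red pad at (271,152), centred across it. Next I'll touch down and press only the latch.

```bash
python3 - <<'E'
from rig import *
from h import *
np.set_printoptions(precision=4,suppress=True)
import json
f0=np.array(sense()["wrist_force"])
a,R=tcp(.05,0,0,-.010)
hit=move_l(a,feed=.03,until_force=1.5)
s=sense();c=np.array(s["position"]);ref,_=tcp(.05,0,0,0)
e=c-ref;print(hit,s["time_s"],c,"err world",e,"u,l,n",e@U,e@L,e@-R[:,0],np.array(s["wrist_force"])-f0)
for l in(.08,.15,.22):
    a,_=tcp(.05,l,0,0)
    move_l(a,feed=.04)
    s=sense();print(l,np.array(s["position"])-a,np.array(s["wrist_force"])-f0,s["time_s"])
p,d=camera("side"); cv2.imwrite("pics/side2.png",cv2.resize(cv2.cvtColor(p,cv2.COLOR_RGB2BGR)[60:260,200:400],(600,600)))
E
```

```text
True 5.4667 [ 0.4593 -0.1163  0.2482] err world [-0.0003 -0.0003 -0.0005] u,l,n 0.0004328137384546835 -0.0001303240166505683 -0.0005977473545420276 [ 1.3368 -0.5438  5.1745]
0.08 [0.0001 0.0003 0.0005] [-0.1431  0.7936  6.2798] 5.7917
0.15 [0.0001 0.0003 0.0004] [-1.5371  1.3009  5.0527] 6.1083
0.22 [0.0001 0.     0.    ] [0.5281 0.4228 3.3402] 6.425
```

View pics/side2.png

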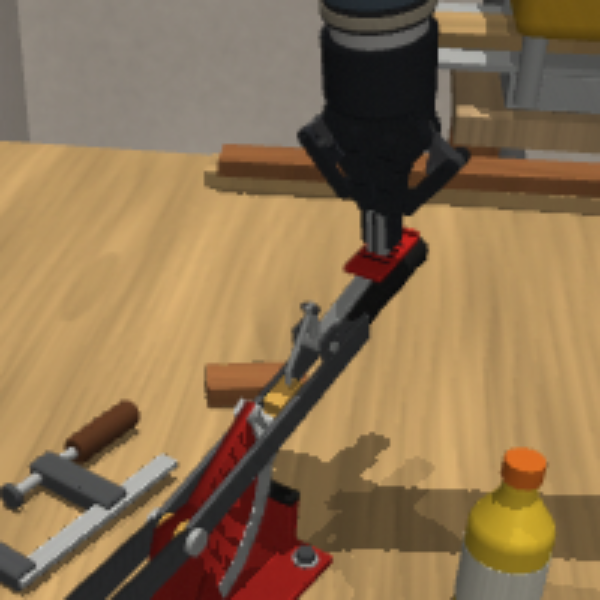

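The tip is on the pad centre (380,250), with the latch down against the handle and the lever still up. Contact was within 0.6 mm of the model. Next I'll push the lever down along its arc.

```bash
python3 - <<'E'
from rig import *
from h import *
np.set_printoptions(precision=4,suppress=True)
a,R=tcp(.05,.22,0,-.002); move_l(a,feed=.03); sleep(.15)
print(sense()["wrist_force"])
for q in (.11,.17,.23,.30,.37,.44,.50,.535):
    a,R=tcp(q,.22,0,-.002); move_l(a,R,feed=.07)
    s=sense();print(q,np.array(s["position"])-a,np.array(s["wrist_force"])@R,s["time_s"])
a,R=tcp(.58,.22,0,-.002)
print(move_l(a,att(.55,0),feed=.03,until_force=20)); sleep(.2)
s=sense();print(np.array(s["position"])-tcp(.55,.22,0)[0],np.array(s["wrist_force"])@R,s["time_s"])
p,d=camera("side"); cv2.imwrite("pics/side3.png",cv2.resize(cv2.cvtColor(p,cv2.COLOR_RGB2BGR)[60:340,150:430],(600,600)))
E
```

```text
[-1.5203 -0.4358  4.2765]
0.11 [0.0005 0.0003 0.0003] [-3.5622  0.7151 -0.3585] 7.2583
0.17 [ 0.0002 -0.      0.0003] [-3.4673 -0.3819  0.4359] 7.6417
0.23 [ 0.0001 -0.0001  0.0003] [-4.256  -0.991   0.2987] 8.025
0.3 [ 0.0001 -0.      0.0003] [-3.5359 -1.4132  0.8465] 8.45
0.37 [ 0.     -0.      0.0003] [-3.9288 -1.1091  0.67  ] 8.875
0.44 [0.     0.     0.0003] [-4.5079 -1.1152  0.019 ] 9.3
0.5 [-0.0001 -0.      0.0002] [-3.8898 -1.2884  0.8898] 9.6833
0.535 [-0.0001 -0.0001  0.0002] [-4.0268 -1.5583  1.034 ] 9.975
True
[ 0.0004  0.0005 -0.0012] [-18.4152   1.8384  -4.6743] 10.475
```

View pics/side3.png

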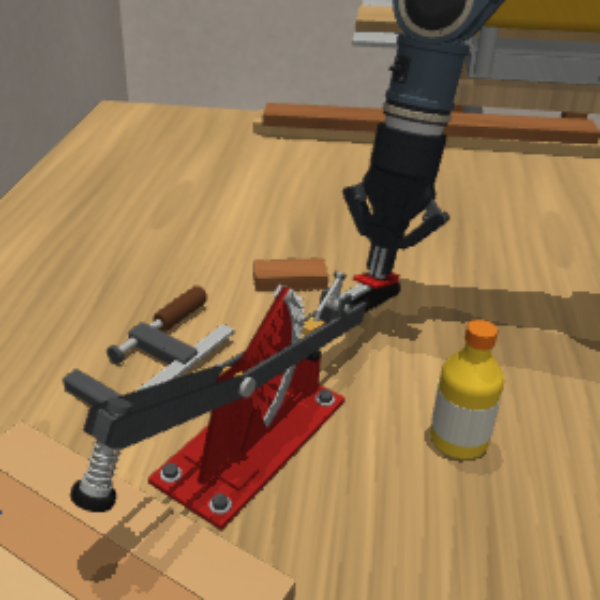

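The lever is at its stop: the foot at (94,495) is well above the panel, and the force rose to 18 N at the predicted rest pose. Next I'll let go, back off and check.

```bash
python3 - <<'E'
from rig import *
from h import *
np.set_printoptions(precision=4,suppress=True)
R=att(.55,0)
for l in(.11,0):
    a=tcp(.55,l,0)[0]; move_l(a,feed=.06)
a=tcp(.55,0,0)[0]+.03*Z; move_l(a,feed=.08)
a=a+np.array([0,0,.15]); move_l(a,feed=.2)
try: movep(np.array([.35,-.45,.35]),np.array(sense()["tcp_rot"]))
except Exception as ex: print(ex)
sleep(.3)
s=sense();print(s["time_s"],s["position"],s["wrist_force"])
for n in("side","top"):
    p,d=camera(n); cv2.imwrite(f"pics/{n}4.png",cv2.cvtColor(p,cv2.COLOR_RGB2BGR)); np.savez(f"{n}4.npz",p=p,d=d)
P=cloud("top",d);Q=P[red(p)&(d>0)]
Q=Q[np.hypot(*(Q[:,:2]-pad(.55,0)[:2]).T)<.05];Q=Q[Q[:,2]>.03];print("pad",Q.mean(0),"model released",pad(.55,0),"pressed",pad(.55,.22))
z0=np.load("top0.npz")["p"];df=np.abs(z0.astype(int)-p).max(-1)>60
# change in surroundings: panel / bottle / offcut / fclamp boxes
for nm,(x0,x1,y0,y1) in dict(panel=(95,160,95,235),fcl=(226,312,130,192),off=(320,348,188,228),bottle=(228,256,268,300)).items():
    print(nm,df[y0:y1,x0:x1].sum())
cv2.imwrite("pics/c4.png",np.hstack([cv2.resize(cv2.imread(f"pics/{n}4.png"),(400,300)) for n in("side","top")]))
E
```

```text
14.1417 [ 0.3506 -0.4491  0.3502] [-0.3436 -0.3667  0.0344]
pad [ 0.4445 -0.1462  0.0944] model released [ 0.4437 -0.1478  0.0937] pressed [ 0.4441 -0.1471  0.0728]
panel 72
fcl 0
off 0
bottle 0
```

View pics/c4.png

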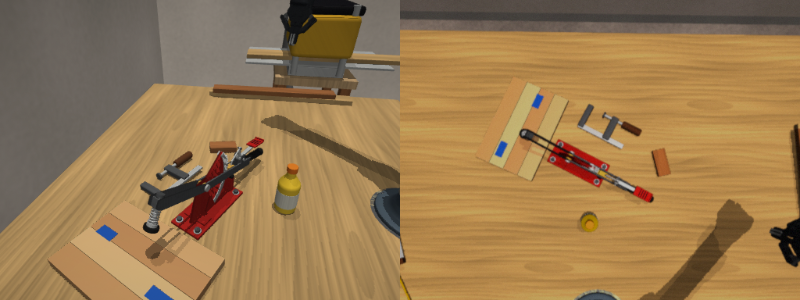

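The lever is down, the latch is up and the arm is clear. The 72 changed pixels on the panel could be the raised foot or its shadow, so I'll check the blue tape positions before handing in.

```bash
python3 - <<'E'
from rig import *
from h import *
a,b=[np.load(f"top{i}.npz")["p"] for i in(0,4)]
def t(p):
    h=cv2.cvtColor(p,cv2.COLOR_RGB2HSV);m=((h[...,0]>100)&(h[...,0]<125)&(h[...,1]>180)&(h[...,2]>120)).astype(np.uint8)
    n,_,st,c=cv2.connectedComponentsWithStats(m);return [(c[i].round(2),st[i,4]) for i in range(1,n) if st[i,4]>30]
print(t(a),t(b))
df=np.abs(a.astype(int)-b).max(-1)>60;ys,xs=np.nonzero(df[95:235,95:160]);print(xs.min()+95,xs.max()+95,ys.min()+95,ys.max()+95)
print(sense()["qd"]); finish_job()
E
```

```text
[(array([175.68, 129.25]), np.int32(116)), (array([128.91, 190.46]), np.int32(138))] [(array([175.68, 129.25]), np.int32(116)), (array([128.96, 190.41]), np.int32(137))]
153 159 165 177
[ 0.00231343  0.00253612  0.00221231 -0.00323143 -0.00027874  0.00143465
 -0.00070511]
the job is handed in; nothing more can be done
```

The clamp is open and the job is handed in; it gives no verdict, so these are my own checks. I pressed the latch with the closed fingertips while the lever was still up. Keeping it pressed, I pushed the lever along its arc onto its stop, where the force rose to about 18 N at the predicted rest pose. Then I let go and moved the arm clear, finishing at about 14 s of the 32 s allowed.

**Lever and latch:** after release the pad measured 94.4 mm high. The model gives 93.7 mm with the lever on its rest and the latch sprung back, and 72.8 mm if the latch were still pressed.

**Foot:** the pictures show it well above the panel, but I did not measure its height separately.

**Panel:** the two blue tapes on it moved less than 0.1 px. The 72 pixels that changed over the panel are all in one small patch where the raised foot now appears.

**Loose things:** there was no visible change around the glue bottle, offcut or F-clamp.

No check failed or disagreed.

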